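# Hold the camera cover over its housing

### The arm

A 6-joint arm with a two-finger parallel gripper is mounted at the origin on the work surface. World frame = base frame: x ahead of the robot, y to its left, z up, the work surface at z = 0. Lengths are in m, angles in degrees, forces in N, time in s.
With the tool pointing down it reaches from about 0.4 to 0.825 m from the base axis. Payload 7 kg.
Tool frame: the origin (TCP) lies midway between the tips of the shut fingers; the grasp point (between the pads) lies r.grip_depth behind it (r.grip_depth is the distance from the TCP to the grasp point, in m); z points along the fingers, y is the line along which they close (so a half turn about z gives the same grasp; the last joint's range is limited). The gripper opens to 88 mm and grips with 3 to 60 N. Pads are 19 mm wide; open, the fingers measure 130 mm over their backs; the gripper's body (78 mm by 193 mm) begins 47 mm behind the grasp point.
Start: joints at [-51.847, 20.546, 0.682, 0, -70.136, -16.507], TCP at [0.249, -0.627, 0.227] pointing down, gripper open.
Joint ranges: [-176.03, 176.03], [-82.01, 121.73], [-58.28, 71.71], [-173.87, 95.51], [-174.79, -0.11], [-173.66, 173.66]. Speed limits (degrees/s): [136.94, 136.94, 172.46, 180, 180, 180].

### API

Orientations are given as [roll, pitch, yaw] about the fixed x, y, z axes, in that order (R = Rz(yaw) Ry(pitch) Rx(roll)).
In Python, from plant import r, cams, monitor, close_job gives the robot as it stands (r), with the cameras (cams), the readings (monitor) and the job as plain functions.
- The arm moves only by the shell command python3 drive.py 'ROWS' [OPENING] [FORCE]. ROWS is a JSON list of rows, 1 to 12 of them, each of 6 numbers: dx, dy, dz in m, then a rotation vector rx, ry, rz in degrees; each row is the pose to reach, as a shift and turn from the pose commanded when the command began, along the tool's axes at that moment; what a row does not reach only later rows make up. A row lasts 1/12 s, in which the tool goes at most 0.0417 m and 7.16 degrees, less where a joint would pass 70% of its speed; a pose out of reach is approached as far as the arm can. OPENING is the finger opening in m, set as the command begins (- or left out keeps the last). The fingers move at their own pace and stop on an object; FORCE is the grip in N (left out, the last holds). Time passes only in rows, so rows that do not move let the fingers close. It prints the time, the measured TCP pose, the force, the opening and the grip force at its end.
- monitor.get_state(): the state, without advancing time (a new reading comes with each control period).
- cams.capture(name): name is "scene" or "top" or "wrist"; returns a dict with "frame" (420x560x3 uint8, red, green, blue), "z_map" (420x560 float32, m along the optical axis (not along the pixel's ray), 0 where there is no reading), "fx", "fy", "cx", "cy" (pixels), "cam_to_world" (4x4, takes a point from camera to world coordinates). Camera axes: x right, y down, z forward; pixel columns grow to the right and rows downward; lengths in m; the calibration is good to about 2 mm. The wrist camera is an equidistant fisheye: a pixel r from the principal point sees the ray r / f radians off the axis. A picture is of the moment at which its call begins.
- close_job(): hands the job in; it is judged then, once.
The state is a dict: "time_s": time; "joints": joint angles; "qd": joint speeds; "joint_torque": joint torques, N m; "tcp_pos": TCP position; "eef_rot": TCP orientation; "contact_force": force on the tool from outside, world axes, zero at the start; "moment": the same for the moment, N m; "gripper_width": finger opening in m; "gripper_force": force on a finger pad.
Only numpy, scipy, OpenCV 4.12 (cv2) and the standard library are available. Lean on these libraries where they do the work, as an engineer would, in place of code of your own. Each camera call takes 0.05 s, during which the arm holds its last target. There are 200 camera calls.

### The job

The thick screwdriver has been left lying across the open camera housing in the clamp: lay it flat in the tool tray beside the thin one, blade pointing the same way, and let go of it. Then pick up the larger, oblong camera cover by its snout, lift it across the parts rack without bumping the rack, and hold it level about a centimetre above the housing, edges lined up (either way round) and never touching it, so that I can plug in the lens lead. Finish still holding the cover there; drop nothing and leave the other things on the bench where they are.

Things in the scene. Friction and masses are not known exactly. Their poses are not given: they have to be found in the camera images.
- housing: Fixed. Open grey camera housing, outer 80 (x) by 110 (y) mm, walls 4 mm, rim 45 mm above the bench, inside floor (circuit board and parts) up to 29 mm above the bench. Clamped on a plate 100 by 150 by 8 mm, with a jaw 18 mm thick and 32 mm high against each 80 mm side. Origin on the bench under its centre, z up.
- housing_rim (a point): Centre of the housing's open top, in the plane of the rim, 45 mm above the bench; same axes as the housing. It is fixed to the housing.
- cover: Loose grey cover, 110 g, balanced: plate 80 (x) by 110 (y) mm, 6 mm thick, with a central black block-shaped snout 32 (x) by 44 (y) mm on it, top 50 mm above the underside, round steel-ringed lens in the top. Origin at the centre of the underside, z up. On the far side of the rack from the housing; may have swapped places with the small cover.
- driver: Loose thick screwdriver, 90 g: square black handle 22 by 22 mm, 110 mm long; steel shaft 7 mm thick, 90 mm beyond it. Its origin is on its axis at the middle of the handle; x runs along it towards the blade, z is up as it lies. Balances 12 mm from the origin towards the blade. At the start the handle lies across the housing rim, axis 56 mm above the bench, roughly along the housing x.
- driver_tip (a point): Blade end of the thick screwdriver, 145 mm from its origin along its x.
- tray: Fixed aluminium tray, outer 250 (x) by 150 (y) mm, walls 4 thick and 14 high, floor 4 thick. Origin on the bench under its centre. The thin driver lies along its x in the -y half, blade to +x; the +y half is free. The thick one (200 mm) fits with its origin 45 mm to -x and 30 mm to +y of the centre, its axis then 11 mm above the floor.
- tray_floor (a point): Centre of the tray's inner floor, 4 mm above the bench, same axes as the tray.
- thin_driver: Bystander. Loose thin screwdriver lying in the tray: square black handle 16 by 16 mm, 110 mm long, steel shaft 5 mm thick reaching 90 mm beyond it. Its origin is on its axis at the middle of the handle; x runs along it towards the blade, z is up as it lies.
- rack: Fixed blue parts rack, a closed block 340 (x) by 56 (y) mm, 91 mm high, standing between the covers and the housing. Origin on the bench under its centre.
- small_cover: Bystander. Loose smaller square cover, plate 60 by 60 mm and 6 mm thick with a round black barrel 34 mm across, top at 32 mm. Origin at the centre of the underside.
- tin: Bystander. Loose closed flat metal tin 54 mm across, 22 mm high. Origin at the centre of its underside.
- flask: Bystander. Loose white flux bottle with a black cap, 40 mm across, 65 mm high. Origin at the centre of its underside.

How it is judged (in metres and radians):
On the way:
1. the thick screwdriver lies flat in the tray, blade the same way as the thin one, let go (x of driver in the frame of tray between -0.085 and 0 m and y of driver in the frame of tray between -0.075 and 0.075 m and z of driver in the frame of tray_floor between 0.006 and 0.018 m and x of driver_tip in the frame of tray above 0.05 m and angle between the x axis of driver and the x axis of tray, either way round below 0.2 rad and contact force between driver and the fingers below 0.05 N and linear speed of driver below 0.02 m/s and angle between driver's own x axis and vertical between 1.47 and 1.67 rad), for 0.2 s.
At the end, for the whole second after the job is handed in: Fingers hold the cover still, level within 0.1 rad, 3 to 20 mm above the rim, centred within 8 mm each way, lined up within 0.12 rad (either way round), touching nothing else; the thick driver lies flat and released in the tray, along it within 0.2 rad, blade to +x (all of step 1 and z of cover in the frame of housing_rim between 0.003 and 0.02 m and x of cover in the frame of housing_rim between -0.008 and 0.008 m and y of cover in the frame of housing_rim between -0.008 and 0.008 m and angle between the x axis of cover and the x axis of housing, either way round below 0.12 rad and angle between cover's own z axis and vertical below 0.1 rad and linear speed of cover below 0.02 m/s and contact force between cover and the fingers above 1 N and contact force between cover and housing below 0.1 N and contact force between cover and rack below 0.1 N and contact force between cover and tray below 0.1 N and contact force between cover and driver below 0.1 N and contact force between cover and small_cover below 0.1 N and contact force between cover and thin_driver below 0.1 N and contact force between cover and tin below 0.1 N and contact force between cover and flask below 0.1 N); the arm keeps its last pose, push and grip.
It fails at once if the cover touches the housing (contact force between cover and housing above 1 N).
It fails at once if the parts rack is bumped (contact force between rack and anything else above 2 N).
It fails at once if the thick screwdriver is dropped (falls free faster than 0.5 m/s) (linear speed of driver above 0.5 m/s and contact force between driver and the fingers below 0.05 N).
It fails at once if the cover is dropped (falls free faster than 0.5 m/s) (linear speed of cover above 0.5 m/s and contact force between cover and the fingers below 0.05 N).
It fails at once if a bystander is shifted by more than 20 mm (distance of any of small_cover, thin_driver, tin, flask from where it was at the start of the episode above 0.02 m).
It also fails if it takes over 64 s, if anything falls off the work surface, if the arm or the gripper's body presses on something with over 40 N, if the wrist force passes 120 N, or if a joint passes its speed limit or range.

## Working session

There is one attempt and no reset: what is moved stays moved. The work goes in short steps, Python scripts to look and compute and a shell command to move; the robot and the scene stay as the last step left them, time stands still between calls to the robot, and variables do not carry over. Pictures are saved under pics/ and viewed, at most 12 in all, crops included, and the job is handed in when it is done.

```bash
ls; mkdir -p pics
cat > h.py <<'E'
import numpy as np,cv2
from plant import r, cams, monitor, close_job
def snap(n,f):
    c=cams.capture(n); cv2.imwrite('pics/'+f+'.png',c['frame'][:,:,::-1]); np.savez('pics/'+f+'.npz',**c); return c
def pts(c):
    z=c['z_map'];v,u=np.mgrid[:z.shape[0],:z.shape[1]]
    P=np.stack([(u-c['cx'])/c['fx']*z,(v-c['cy'])/c['fy']*z,z,np.ones_like(z)],-1)
    return (P@np.array(c['cam_to_world']).T)[...,:3]
E
python3 - <<'E'
from h import *
for n in('scene','top'):
    c=snap(n,n+'0'); print(n,np.array(c['cam_to_world']).round(3).tolist(),c['fx'],c['z_map'].min())
print(monitor.get_state(),r.grip_depth)
E
```

```text
drive.py
pics
plant.py
scene [[0.13, 0.742, -0.658, 1.325], [0.991, -0.104, 0.079, -0.083], [-0.01, -0.663, -0.749, 0.96], [0.0, 0.0, 0.0, 1.0]] 464.96148168416676 0.0
top [[0.017, -0.994, 0.108, 0.412], [-1.0, -0.019, -0.019, 0.008], [0.021, -0.107, -0.994, 1.631], [0.0, 0.0, 0.0, 1.0]] 511.20156764467254 0.0
{'time_s': 0.1, 'joints': array([-5.18461807e+01,  2.05911142e+01,  6.39475698e-01, -1.60838104e-02,
       -7.01355888e+01, -1.65065105e+01]), 'qd': array([-0.07305777, -0.17356336,  0.16101611,  0.15071567, -0.04263038,
        0.05342163]), 'joint_torque': array([-2.69089411e-03, -5.84163451e+01,  2.93751258e+01,  7.01545089e+00,
        1.02048274e-02, -4.81422228e-05]), 'tcp_pos': array([ 0.24880877, -0.62701203,  0.22568231]), 'eef_rot': array([ 1.79912071e+02, -1.02881956e-02, -1.58358160e+02]), 'contact_force': array([ 0.25922317, -0.69248346,  0.10557989]), 'moment': array([-0.04009333,  0.00438357, -0.05583614]), 'gripper_force': 0.0, 'gripper_width': 0.08769135324378795} 0.0188
```

View pics/top0.png

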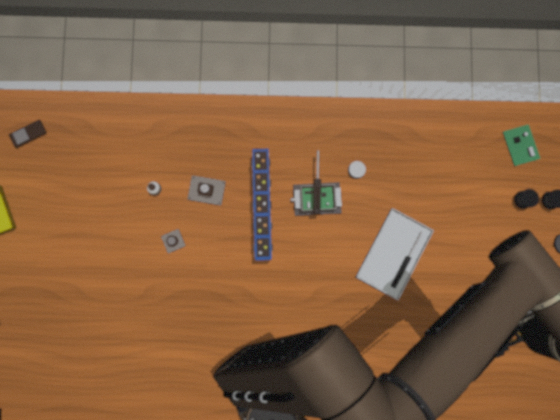

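View pics/scene0.png

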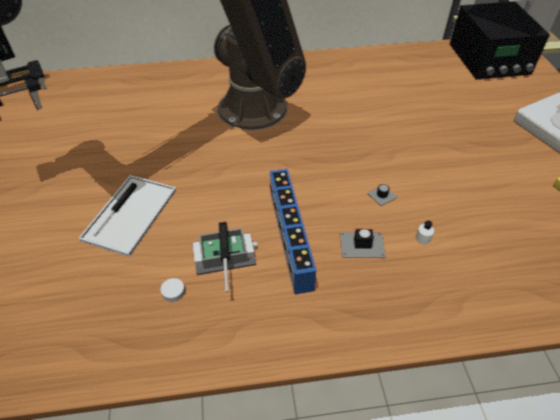

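```bash
cat > m.py <<'E'
from h import *
import sys
def rect(P,m,name):
    Q=P[m][:,:2].astype(np.float32)
    if len(Q)<8: print(name,len(Q));return
    (c,s,a)=cv2.minAreaRect(Q*1000); b=cv2.boxPoints((c,s,a)); e=b[1]-b[0];f=b[2]-b[1]
    if np.hypot(*f)>np.hypot(*e): e=f
    print(name,len(Q),'c',np.round(c,1),'s',np.round(s,1),'long-yaw',round(np.degrees(np.arctan2(e[1],e[0]))%180,1),'zmed',P[m][:,2].__array__().mean().round(4))
if __name__=='__main__':
    for n in('scene','top'):
        c=dict(np.load(f'pics/{n}0.npz')); P=pts(c); F=c['frame'].astype(int); z=P[...,2]; ok=c['z_map']>0
        print(n,F.shape,'table',np.median(z[ok&(abs(z)<.03)]))
        def box(x0,x1,y0,y1): return ok&(P[...,0]>x0)&(P[...,0]<x1)&(P[...,1]>y0)&(P[...,1]<y1)
        B={'cover':(.5,.7,.25,.39),'small':(.36,.5,.34,.5),'flask':(.5,.7,.4,.52),'rack':(.3,.8,.07,.24),'hous':(.45,.8,-.14,.05),'tin':(.6,.8,-.25,-.14),'tray':(.2,.62,-.48,-.14)}
        if len(sys.argv)>1: B={}
        for k,b in B.items():
            m=box(*b)&(z>.003)&(z<.12); rect(P,m,k)
            if k=='cover': rect(P,m&(z>.03),'snout')
            if k=='rack': rect(P,m&(z>.08),'racktop')
            if k=='hous':
                rect(P,m&(abs(z-.045)<.006),'rim'); rect(P,m&(z>.05)&(P[...,0]<.9),'driver')
            if k=='tray': rect(P,m&(z>.009),'wall+thin');rect(P,m&(F.sum(-1)<150),'thinhandle')
E
python3 m.py
```

```text
scene (420, 560, 3) table -0.0009255291860836845
cover 507 c [593.4 317.3] s [186.7 140.7] long-yaw 2.8 zmed 0.0222
snout 178 c [633.  376.7] s [28.  35.9] long-yaw 171.3 zmed 0.0471
small 64 c [424.3 412.9] s [130.1 159.4] long-yaw 97.6 zmed 0.0045
flask 46 c [595.  459.6] s [116.8 190.7] long-yaw 178.9 zmed 0.0052
rack 964 c [550.1 157.2] s [169.1 499.2] long-yaw 179.0 zmed 0.0204
racktop 26 c [716.9  71.6] s [68.5  3.1] long-yaw 0.2 zmed 0.0885
hous 3487 c [624.9 -44.8] s [349.3 189.8] long-yaw 0.1 zmed 0.0583
rim 195 c [615.9 -57.7] s [298.2 173.5] long-yaw 7.8 zmed 0.0445
driver 2142 c [603.5 -44.9] s [306.6 189.8] long-yaw 0.1 zmed 0.0802
tin 844 c [ 698.8 -195.5] s [109.1 198. ] long-yaw 178.9 zmed 0.0215
tray 3231 c [ 409.7 -308.4] s [341.5 417. ] long-yaw 179.2 zmed 0.0103
wall+thin 1208 c [ 489.5 -286.4] s [369.1 254.7] long-yaw 62.7 zmed 0.0195
thinhandle 167 c [ 499.9 -285.2] s [358.5  99.3] long-yaw 44.3 zmed 0.0167
top (420, 560, 3) table 0.0010761586040244353
cover 951 c [600.2 319.9] s [199.6 139.7] long-yaw 0.0 zmed 0.0113
snout 114 c [633.2 375.9] s [39.2 27.1] long-yaw 0.3 zmed 0.0491
small 634 c [430.7 420.3] s [138.2 160.4] long-yaw 90.9 zmed 0.0054
flask 608 c [600.4 459.8] s [199.2 119.6] long-yaw 0.0 zmed 0.0053
rack 2734 c [550.1 155.1] s [499.5 169.8] long-yaw 0.0 zmed 0.009
racktop 8 c [731.8  72.7] s [ 2.9 36.4] long-yaw 175.2 zmed 0.0849
hous 3412 c [624.7 -45. ] s [189.7 349.4] long-yaw 180.0 zmed 0.0441
rim 75 c [605.6 -51.6] s [ 86.2 134.8] long-yaw 90.1 zmed 0.0446
driver 1519 c [603.9 -44.2] s [305.  190.3] long-yaw 0.7 zmed 0.0847
tin 916 c [ 700.2 -195. ] s [200.  109.1] long-yaw 0.7 zmed 0.0161
tray 6293 c [ 410.  -310.1] s [339.9 419.3] long-yaw 179.9 zmed 0.0082
wall+thin 1587 c [ 411.2 -310.5] s [337.3 416.9] long-yaw 179.8 zmed 0.0163
thinhandle 75 c [ 379.2 -396.8] s [ 9.7 92.9] long-yaw 151.2 zmed 0.0222
```

```bash
cat > m2.py <<'E'
from m import *
for n in('scene','top'):
    c=dict(np.load(f'pics/{n}0.npz')); P=pts(c); ok=c['z_map']>0
    px={'scene':dict(cover=(345,250),snout=(363,233),small=(383,190),flask=(427,230),rack=(291,215),hous=(222,250),tin=(172,288),tray=(140,215),thin=(125,195)),
        'top':dict(cover=(195,190),snout=(205,188),small=(173,240),flask=(153,188),rack=(261,205),hous=(305,199),tin=(357,170),tray=(385,250),thin=(402,272))}[n]
    print(n,{k:P[v,u].round(3).tolist() for k,(u,v) in px.items()})
    z=P[...,2]; print('noise',z[330:340,300:320].std() if n=='scene' else z[330:340,100:120].std(), np.median(z[300:340,300:340] if n=='scene' else z[300:340,80:120]))
# enlarged composite
s=cv2.imread('pics/scene0.png')
cv2.imwrite('pics/cropA.png',cv2.resize(s[160:310,70:270],None,fx=4,fy=4,interpolation=cv2.INTER_CUBIC))
E
python3 m2.py
```

```text
scene {'cover': [0.644, 0.174, 0.006], 'snout': [0.63, 0.218, 0.05], 'small': [0.475, 0.318, 0.031], 'flask': [0.638, 0.383, 0.044], 'rack': [0.582, 0.043, 0.092], 'hous': [0.649, -0.133, 0.068], 'tin': [0.708, -0.259, 0.021], 'tray': [0.45, -0.353, 0.004], 'thin': [0.386, -0.394, 0.022]}
noise 0.0016433451882731137 -0.0009233503308087032
top {'cover': [0.631, 0.256, 0.003], 'snout': [0.631, 0.218, 0.05], 'small': [0.469, 0.315, 0.03], 'flask': [0.626, 0.376, 0.065], 'rack': [0.577, 0.042, 0.09], 'hous': [0.606, -0.095, 0.024], 'tin': [0.702, -0.26, 0.025], 'tray': [0.45, -0.353, 0.006], 'thin': [0.382, -0.402, 0.025]}
noise 0.0038346715597186334 0.00046059127196740324
```

View pics/cropA.png

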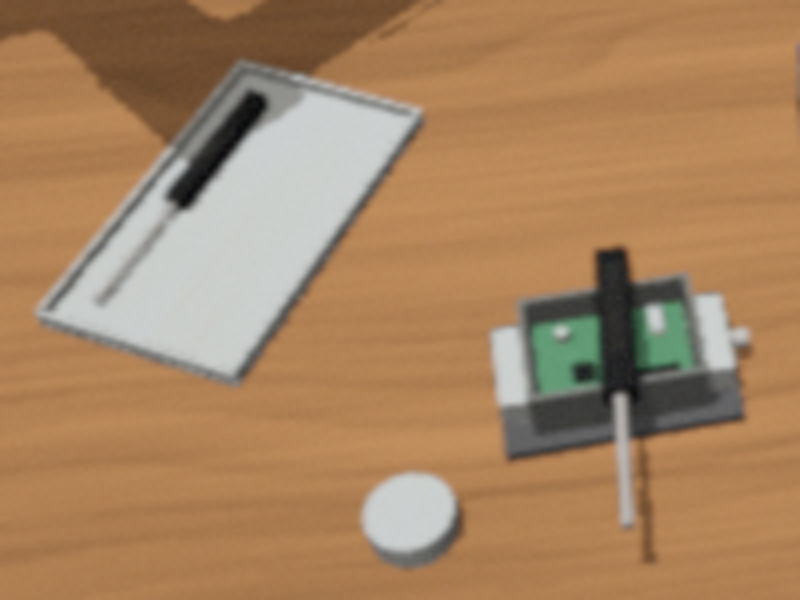

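```bash
cat >> h.py <<'E'
def ray(c,u,v,z):
    T=np.array(c['cam_to_world']);d=T[:3,:3]@np.array([(u-c['cx'])/c['fx'],(v-c['cy'])/c['fy'],1]);o=T[:3,3]
    return o+d*(z-o[2])/d[2]
E
python3 - <<'E'
from m import *
c=dict(np.load('pics/scene0.npz'))
f=lambda u,v,z:(ray(c,70+(u+.5)/4-.5,160+(v+.5)/4-.5,z)*1000).round(1)[:2]
for n,L,z in(('tray',[(240,62),(422,112),(240,380),(42,315)],.014),('rim',[(522,300),(688,277),(700,368),(528,400)],.045),('drv',[(611,250),(622,385),(627,525)],.067),('drvtip',[(627,525)],.056)):
    Q=np.array([f(u,v,z) for u,v in L]);print(n,Q.tolist(),Q.mean(0))
for n in('scene','top'):
    c=dict(np.load(f'pics/{n}0.npz')); P=pts(c); z=P[...,2]; ok=c['z_map']>0;F=c['frame'].astype(int)
    b=lambda x0,x1,y0,y1: ok&(P[...,0]>x0)&(P[...,0]<x1)&(P[...,1]>y0)&(P[...,1]<y1)
    rect(P,b(.55,.72,.12,.3)&(z>.005)&(z<.06),'cover')
    m=b(.55,.72,.12,.3)&(z>.035)&(z<.06);rect(P,m,'snout')
    rect(P,b(.3,.85,0,.1)&(z>.085)&(z<.1),'rack')
    rect(P,b(.42,.53,.26,.37)&(z>.005),'small')
    rect(P,b(.58,.68,.33,.43)&(z>.01),'flask')
    rect(P,b(.5,.8,-.2,-.05)&(z>.054)&(z<.075)&(F.sum(-1)<150),'drvhandle')
    rect(P,b(.5,.8,-.2,-.05)&(z>.036)&(z<.051)&(F.sum(-1)<430),'rim')
    rect(P,b(.66,.75,-.3,-.22)&(z>.01),'tin')
    rect(P,b(.25,.6,-.5,-.2)&(z>.010)&(z<.03),'tray')
E
```

```text
tray [[297.7, -389.7], [368.0, -256.8], [590.0, -367.6], [519.3, -499.2]] [ 443.75  -378.325]
rim [[575.2, -186.5], [571.0, -81.5], [643.5, -80.0], [653.1, -184.7]] [ 610.7   -133.175]
drv [[560.7, -127.7], [666.0, -126.9], [762.3, -129.7]] [ 663.  -128.1]
drvtip [[755.4, -130.3]] [ 755.4 -130.3]
cover 722 c [637.8 216.1] s [119.2 146.8] long-yaw 153.6 zmed 0.0224
snout 232 c [631.8 220.1] s [44.4 34.3] long-yaw 81.3 zmed 0.0473
rack 2137 c [581.7  40.6] s [341.9  50.4] long-yaw 2.8 zmed 0.0893
small 240 c [471.8 313.2] s [58.1 67.9] long-yaw 115.3 zmed 0.0183
flask 287 c [634.9 380.6] s [38.4 35.3] long-yaw 64.7 zmed 0.039
drvhandle 268 c [ 613.8 -128.5] s [ 20.6 106. ] long-yaw 179.0 zmed 0.0656
rim 291 c [ 617.4 -133.6] s [ 98.  109.3] long-yaw 94.0 zmed 0.0426
tin 397 c [ 707.3 -260. ] s [53.5 52.8] long-yaw 37.5 zmed 0.0204
tray 684 c [ 476.2 -314.3] s [306.8 253.3] long-yaw 62.4 zmed 0.0144
cover 909 c [634.7 209.3] s [168.5 179.5] long-yaw 90.5 zmed 0.0157
snout 155 c [631.9 219.5] s [45.1 32. ] long-yaw 80.0 zmed 0.0507
rack 1755 c [583.8  39.7] s [339.8  51.2] long-yaw 2.6 zmed 0.0914
small 386 c [474.8 315.9] s [107.3 107.6] long-yaw 179.1 zmed 0.0141
flask 158 c [629.2 373.9] s [60.9 78. ] long-yaw 91.1 zmed 0.0433
drvhandle 6
rim 156 c [ 607.3 -131.4] s [ 87.3 138.2] long-yaw 94.0 zmed 0.0441
tin 240 c [ 699.1 -263.4] s [65.  65.5] long-yaw 147.6 zmed 0.0223
tray 985 c [ 424.3 -349.8] s [347.7 298.9] long-yaw 0.0 zmed 0.0149
```

```bash
cat > go.py <<'E'
import sys,numpy as np
from plant import r, cams, monitor, close_job
from scipy.spatial.transform import Rotation as R
x,y,z,yaw=map(float,sys.argv[1:5]); s=monitor.get_state()
A=R.from_euler('xyz',s['eef_rot'],degrees=True); B=R.from_euler('xyz',[180,0,yaw],degrees=True)
d=A.inv().apply(np.array([x,y,z])-s['tcp_pos']); w=np.degrees((A.inv()*B).as_rotvec())
print('shift',d.round(4),'rot',w.round(2),'rows>=',max(np.linalg.norm(d)/.0417,np.linalg.norm(w)/7.16).round(1),'t',s['time_s'])
E
python3 go.py .626 -.128 .22 180
python3 drive.py '[[-0.015,0.01,0,0,0,1],[-0.045,0.027,0,0,0,2],[-0.078,0.047,0,0,0,3],[-0.11,0.067,0,0,0,4.5],[-0.145,0.088,0,0,0,6],[-0.178,0.108,0,0,0,7],[-0.21,0.128,0,0,0,8.5],[-0.245,0.149,0,0,0,10],[-0.278,0.169,0,0,0,11],[-0.31,0.189,0,0,0,12.5],[-0.345,0.209,0,0,0,14],[-0.378,0.229,0,0,0,15]]' && python3 drive.py '[[-0.033,0.02,0,0,0,1.5],[-0.066,0.04,0,0,0,3],[-0.1,0.06,0,0,0,4.5],[-0.125,0.076,0.003,0,0,5.5],[-0.145,0.088,0.005,0,0,6.3],[-0.155,0.095,0.006,0,0,6.6],[-0.1566,0.0957,0.006,0,0,6.6],[-0.1566,0.0957,0.006,0,0,6.6]]'
python3 - <<'E'
from h import *
c=snap('wrist','w1'); print(np.array(c['cam_to_world']).round(3).tolist(),c['fx'],c['cx'],c['cy'],c['z_map'].max())
s=monitor.get_state();print(s['tcp_pos'],s['eef_rot'])
E
```

```text
time_s: 1.1
tcp_pos: [0.5166, -0.2732, 0.2265]
eef_rot: [180.0, -0.0, -173.4]
contact_force: [0.4, 0.1, -1.0]
gripper_width: 0.0874
gripper_force: 0.0
time_s: 1.77
tcp_pos: [0.6602, -0.1615, 0.2197]
eef_rot: [180.0, -0.1, -179.9]
contact_force: [0.4, 0.2, 1.7]
gripper_width: 0.0877
gripper_force: 0.0
[[-0.002, 0.966, 0.258, 0.59], [1.0, 0.002, 0.002, -0.162], [0.001, 0.258, -0.966, 0.378], [0.0, 0.0, 0.0, 1.0]] 325.19226210127806 282.64257272725337 206.2863892948396 1.1753848
[ 0.65977793 -0.16211737  0.22013495] [ 1.79998226e+02 -5.92499913e-02 -1.79934593e+02]
```

View pics/w1.png

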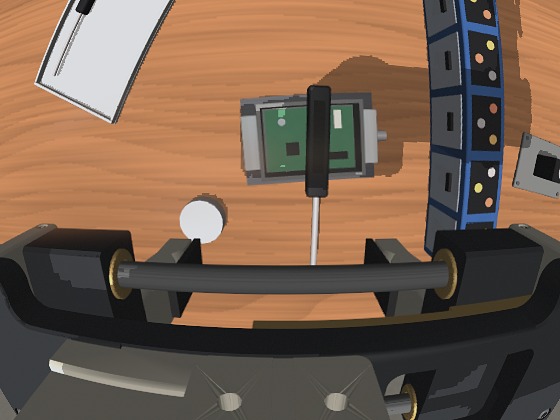

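```bash
cat >> h.py <<'E'
def wdir(c):
    v,u=np.mgrid[:420,:560]; x=u-c['cx'];y=v-c['cy'];q=np.hypot(x,y)+1e-9;t=q/c['fx']
    return np.stack([x/q*np.tan(t),y/q*np.tan(t),np.ones_like(t)],-1)
def wpts(c):
    T=np.array(c['cam_to_world']); return (wdir(c)*c['z_map'][...,None])@T[:3,:3].T+T[:3,3]
def wray(c,u,v,z):
    x=u-c['cx'];y=v-c['cy'];q=np.hypot(x,y)+1e-9;t=q/c['fx'];T=np.array(c['cam_to_world'])
    d=T[:3,:3]@np.array([x/q*np.sin(t),y/q*np.sin(t),np.cos(t)]); return T[:3,3]+d*(z-T[2,3])/d[2]
E
python3 - <<'E'
from m import *
c=dict(np.load('pics/w1.npz')); P=wpts(c); z=P[...,2]; ok=c['z_map']>0;F=c['frame'].astype(int)
v,u=np.mgrid[:420,:560]; ok&=(v<225)
print('table',np.median(z[200:215,80:150]))
b=lambda x0,x1,y0,y1: ok&(P[...,0]>x0)&(P[...,0]<x1)&(P[...,1]>y0)&(P[...,1]<y1)
rect(P,b(.5,.72,-.2,-.05)&(z>.06)&(z<.075),'drvhandle')
h=b(.53,.69,-.2,-.05)&(z>.06)&(z<.075)
rim=b(.5,.72,-.25,-.05)&(z>.04)&(z<.05)
rect(P,rim,'rim')
rect(P,b(.3,.6,-.5,-.2)&(z>.010)&(z<.03),'tray')
rect(P,b(.66,.75,-.3,-.22)&(z>.015),'tin')
cv2.imwrite('pics/w1c.png',cv2.resize(c['frame'][70:220,220:420,::-1],None,fx=4,fy=4,interpolation=cv2.INTER_CUBIC))
E
```

```text
table -0.0004141047384196017
drvhandle 2574 c [ 624.2 -127. ] s [ 22.5 139.7] long-yaw 179.8 zmed 0.0666
rim 1344 c [ 608.5 -131.4] s [ 80.5 111.1] long-yaw 94.0 zmed 0.0446
tray 1443 c [ 507.5 -343.5] s [303.4 159. ] long-yaw 78.0 zmed 0.0135
tin 925 c [ 692.9 -257.1] s [52.5 29.9] long-yaw 89.7 zmed 0.0215
```

View pics/w1c.png

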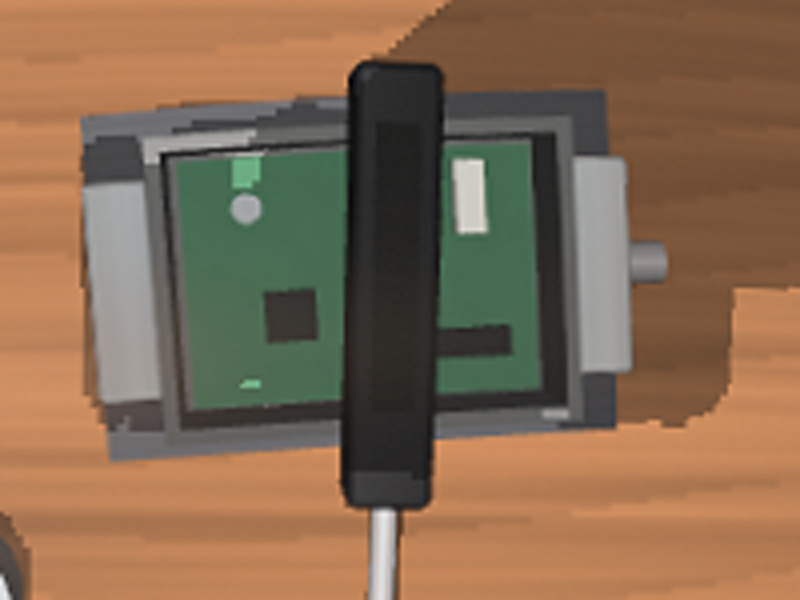

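```bash
python3 - <<'E'
from h import *
c=dict(np.load('pics/w1.npz'))
for u,v in((319,86),(317,189.5)): print(wray(c,u,v,.067))
E
python3 go.py .622 -.1275 .048 180
```

```text
[ 0.55580117 -0.12701461  0.067     ]
[ 0.65625301 -0.12743448  0.067     ]
shift [0.0376 0.0347 0.1722] rot [ 0.   -0.06  0.07] rows>= 4.3 t 1.8167
```

```bash
python3 drive.py '[[0.008,0.008,0,0,0,0],[0.022,0.02,0.01,0,0,0],[0.0355,0.033,0.02,0,0,0],[0.0376,0.0347,0.035,0,0,0],[0.0376,0.0347,0.055,0,0,0],[0.0376,0.0347,0.08,0,0,0],[0.0376,0.0347,0.105,0,0,0],[0.0376,0.0347,0.125,0,0,0],[0.0376,0.0347,0.142,0,0,0],[0.0376,0.0347,0.142,0,0,0]]' 0.036 && python3 go.py .622 -.1275 .048 180
```

```text
time_s: 2.65
tcp_pos: [0.6192, -0.1278, 0.0756]
eef_rot: [180.0, -0.3, 179.9]
contact_force: [-1.1, 0.5, -1.6]
gripper_width: 0.0365
gripper_force: 0.0
shift [-0.0029  0.0003  0.0276] rot [ 0.02 -0.3  -0.06] rows>= 0.7 t 2.65
```

Measured pose is still settling; descend the rest and close.

```bash
python3 drive.py '[[0,0,0.01,0,0,0],[0,0,0.02,0,0,0],[0,0,0.027,0,0,0],[0,0,0.0285,0,0,0],[0,0,0.0285,0,0,0],[0,0,0.0285,0,0,0]]' && python3 drive.py '[[0,0,0,0,0,0],[0,0,0,0,0,0],[0,0,0,0,0,0],[0,0,0,0,0,0],[0,0,0,0,0,0],[0,0,0,0,0,0]]' 0.0 35
```

```text
time_s: 3.15
tcp_pos: [0.623, -0.1273, 0.0504]
eef_rot: [-180.0, 0.0, -179.9]
contact_force: [-0.5, 0.4, 0.0]
gripper_width: 0.0363
gripper_force: 0.0
time_s: 3.65
tcp_pos: [0.623, -0.1272, 0.0505]
eef_rot: [-180.0, 0.0, -179.9]
contact_force: [-0.4, 0.8, 2.9]
gripper_width: 0.0219
gripper_force: 35.0
```

```bash
python3 drive.py '[[0,0,-0.004,0,0,0],[0,0,-0.012,0,0,0],[0,0,-0.024,0,0,0],[0,0,-0.038,0,0,0],[0,0,-0.052,0,0,0],[0,0,-0.066,0,0,0],[0,0,-0.076,0,0,0],[0,0,-0.08,0,0,0],[0,0,-0.08,0,0,0]]' && python3 go.py .4286 -.3368 .13 153.5
```

```text
time_s: 4.4
tcp_pos: [0.6233, -0.1272, 0.1317]
eef_rot: [180.0, 0.1, -180.0]
contact_force: [0.9, -0.0, -0.6]
gripper_width: 0.0216
gripper_force: 35.0
shift [ 0.1949 -0.2094  0.0012] rot [ 0.04  0.14 26.55] rows>= 6.9 t 4.4
```

```bash
python3 drive.py '[[0.006,-0.006,0,0,0,1],[0.02,-0.022,0,0,0,3],[0.04,-0.043,0,0,0,5.5],[0.06,-0.065,0,0,0,8],[0.081,-0.087,0,0,0,11],[0.102,-0.11,0,0,0,14],[0.123,-0.132,0,0,0,17],[0.144,-0.155,0,0,0,20],[0.164,-0.176,0,0,0,22.5],[0.182,-0.196,0,0,0,25],[0.192,-0.206,0,0,0,26.2],[0.1949,-0.2094,0.001,0,0,26.5]]' && python3 drive.py '[[0,0,0,0,0,0],[0,0,0,0,0,0],[0,0,0,0,0,0],[0,0,0,0,0,0]]'
python3 - <<'E'
from h import *
snap('wrist','w2');snap('scene','s2')
E
python3 go.py .4286 -.3368 .0095 153.5
```

```text
time_s: 5.4
tcp_pos: [0.425, -0.3382, 0.1285]
eef_rot: [-180.0, -0.1, 153.3]
contact_force: [1.3, 0.8, -1.0]
gripper_width: 0.0216
gripper_force: 35.0
time_s: 5.73
tcp_pos: [0.4286, -0.3362, 0.1289]
eef_rot: [180.0, -0.0, 153.6]
contact_force: [-0.6, 0.2, -0.1]
gripper_width: 0.0217
gripper_force: 35.0
shift [-0.0003 -0.0005  0.1195] rot [-0.   -0.    0.12] rows>= 2.9 t 5.8333
```

View pics/w2.png

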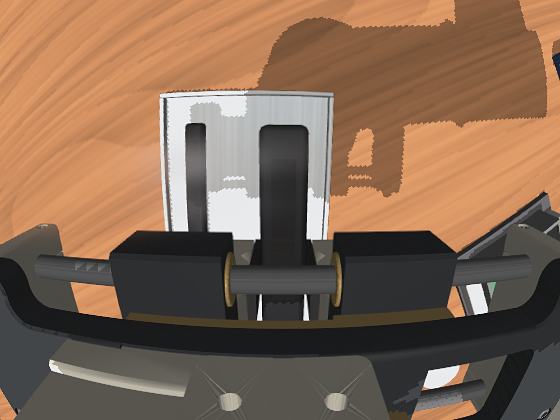

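Run:
```python
from h import *
c=dict(np.load('pics/w2.npz'))
a=wray(c,162,94,.014);b=wray(c,333,94,.014);print(a,b,np.linalg.norm(a-b))
y=np.radians(-26.5);M=np.array([[np.cos(y),-np.sin(y)],[np.sin(y),np.cos(y)]])
print('tray centre',(a+b)[:2]/2+M@[.125,0])
P=wpts(c);z=P[...,2];m=np.zeros_like(z,bool);m[130:230,262:306]=1;print('handle',P[135,284],P[220,284])
```

```text
[ 0.29515038 -0.38619411  0.014     ] [ 0.36338289 -0.25692462  0.014     ] 0.1461720767771974
tray centre [ 0.44113343 -0.3773341 ]
handle [ 0.37153641 -0.30727296  0.14438419] [ 0.40609459 -0.32436746  0.1446743 ]
```

```bash
python3 drive.py '[[0,0,0.006,0,0,0],[0,0,0.02,0,0,0],[0,0,0.038,0,0,0],[0,0,0.056,0,0,0],[0,0,0.074,0,0,0],[0,0,0.09,0,0,0],[0,0,0.102,0,0,0],[0,0,0.109,0,0,0],[0,0,0.113,0,0,0],[0,0,0.116,0,0,0],[0,0,0.118,0,0,0],[0,0,0.118,0,0,0]]' && python3 drive.py '[[0,0,0,0,0,0],[0,0,0,0,0,0],[0,0,0,0,0,0]]'
```

```text
time_s: 6.83
tcp_pos: [0.4282, -0.3368, 0.0112]
eef_rot: [180.0, 0.0, 153.6]
contact_force: [-0.2, 0.5, -0.8]
gripper_width: 0.0214
gripper_force: 35.0
time_s: 7.08
tcp_pos: [0.4282, -0.3369, 0.0116]
eef_rot: [180.0, 0.1, 153.5]
contact_force: [-0.1, -0.4, -0.2]
gripper_width: 0.0218
gripper_force: 35.0
```

```bash
python3 drive.py '[[0,0,0.0007,0,0,0],[0,0,0.0015,0,0,0],[0,0,0.0015,0,0,0],[0,0,0.0015,0,0,0]]' && python3 drive.py '[[0,0,0,0,0,0],[0,0,0,0,0,0],[0,0,0,0,0,0],[0,0,0,0,0,0],[0,0,0,0,0,0]]' 0.032 && python3 drive.py '[[0,0,-0.003,0,0,0],[0,0,-0.01,0,0,0],[0,0,-0.025,0,0,0],[0,0,-0.045,0,0,0],[0,0,-0.07,0,0,0],[0,0,-0.1,0,0,0],[0,0,-0.13,0,0,0],[0,0,-0.16,0,0,0],[0,0,-0.19,0,0,0],[0,0,-0.21,0,0,0],[0,0,-0.22,0,0,0],[0,0,-0.22,0,0,0]]'
python3 - <<'E'
from h import *
snap('scene','s3');c=snap('wrist','w3')
E
python3 go.py .632 .2198 .23 -98
```

```text
time_s: 7.42
tcp_pos: [0.4279, -0.3368, 0.0095]
eef_rot: [180.0, -0.0, 153.5]
contact_force: [-0.5, 0.0, -0.8]
gripper_width: 0.0218
gripper_force: 35.0
time_s: 7.83
tcp_pos: [0.428, -0.3368, 0.0096]
eef_rot: [180.0, 0.0, 153.5]
contact_force: [0.2, -0.6, -0.3]
gripper_width: 0.0316
gripper_force: 0.0
time_s: 8.83
tcp_pos: [0.4289, -0.3373, 0.2327]
eef_rot: [180.0, 0.3, 153.6]
contact_force: [0.8, -0.0, 0.0]
gripper_width: 0.032
gripper_force: 0.0
shift [ 0.065   0.5891 -0.0006] rot [ 3.0000e-02  2.0000e-02 -1.0847e+02] rows>= 15.1 t 8.9333
```

View pics/s3.png

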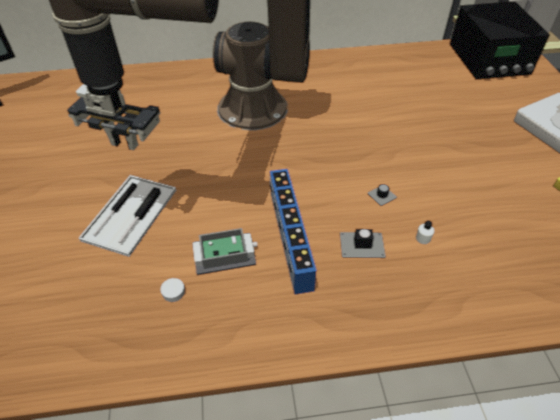

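```bash
python3 go.py .638 .265 .23 -98; python3 drive.py '[[0.003,0.01,0,0,0,-2],[0.006,0.035,0,0,0,-7],[0.01,0.07,0,0,0,-13],[0.013,0.105,0,0,0,-20],[0.017,0.145,0,0,0,-26],[0.021,0.18,0,0,0,-33],[0.025,0.218,0,0,0,-40],[0.029,0.256,0,0,0,-47],[0.033,0.294,0,0,0,-54],[0.037,0.332,0,0,0,-61],[0.041,0.37,0,0,0,-68],[0.045,0.408,0,0,0,-75]]' 0.06 && python3 go.py .638 .265 .23 -98
```

```text
shift [ 7.970e-02  6.322e-01 -5.000e-04] rot [ 3.0000e-02  2.0000e-02 -1.0847e+02] rows>= 15.3 t 8.9333
time_s: 9.93
tcp_pos: [0.5687, 0.0507, 0.2279]
eef_rot: [179.9, -0.1, -131.0]
contact_force: [1.2, -1.2, 0.7]
gripper_width: 0.0602
gripper_force: 0.0
shift [-0.2071  0.0883 -0.0024] rot [  0.12  -0.11 -33.02] rows>= 5.4 t 9.9333
```

```bash
python3 drive.py '[[-0.03,0.013,0,0,0,-6],[-0.062,0.026,0,0,0,-12],[-0.095,0.04,0,0,0,-18],[-0.13,0.055,0,0,0,-24],[-0.165,0.07,0,0,0,-29],[-0.19,0.081,0,0,0,-32],[-0.203,0.086,0,0,0,-33],[-0.205,0.088,0,0,0,-33],[-0.205,0.088,0,0,0,-33],[-0.205,0.088,0,0,0,-33]]'
python3 - <<'E'
from m import *
c=snap('wrist','w4'); P=wpts(c); z=P[...,2]; ok=c['z_map']>0
v,u=np.mgrid[:420,:560]; ok&=(v<225)
b=lambda x0,x1,y0,y1: ok&(P[...,0]>x0)&(P[...,0]<x1)&(P[...,1]>y0)&(P[...,1]<y1)
rect(P,b(.55,.72,.12,.31)&(z>.0042)&(z<.06),'cover')
rect(P,b(.55,.72,.12,.31)&(z>.045)&(z<.06),'snouttop')
print('table',np.median(z[b(.55,.6,.1,.13)]))
E
```

```text
time_s: 10.77
tcp_pos: [0.6384, 0.2597, 0.2285]
eef_rot: [179.9, -0.1, -98.5]
contact_force: [0.3, -1.0, 1.1]
gripper_width: 0.0597
gripper_force: 0.0
cover 6104 c [629.3 223.8] s [109.7  80.6] long-yaw 81.0 zmed 0.0154
snouttop 1293 c [629.2 223.1] s [43.1 32.4] long-yaw 81.5 zmed 0.0502
table -0.00026236852888764095
```

View pics/w4.png

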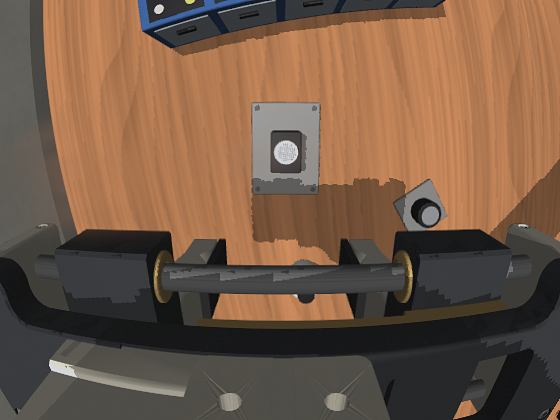

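```bash
python3 go.py .6305 .222 .018 -98.8
```

```text
shift [0.038  0.0023 0.2111] rot [ 0.05 -0.05  0.29] rows>= 5.1 t 10.8167
```

```bash
python3 drive.py '[[0.008,0.0005,0.01,0,0,0.3],[0.022,0.0015,0.035,0,0,0.3],[0.034,0.002,0.065,0,0,0.3],[0.038,0.0023,0.095,0,0,0.3],[0.038,0.0023,0.12,0,0,0.3],[0.038,0.0023,0.145,0,0,0.3],[0.038,0.0023,0.165,0,0,0.3],[0.038,0.0023,0.175,0,0,0.3],[0.038,0.0023,0.18,0,0,0.3],[0.038,0.0023,0.18,0,0,0.3],[0.038,0.0023,0.18,0,0,0.3]]' && python3 go.py .6305 .222 .018 -98.8
python3 - <<'E'
from m import *
c=snap('scene','s5');P=pts(c);z=P[...,2]
E
```

```text
time_s: 11.73
tcp_pos: [0.632, 0.2232, 0.0508]
eef_rot: [-179.9, 0.0, -98.8]
contact_force: [-0.1, -1.1, -0.0]
gripper_width: 0.06
gripper_force: 0.0
shift [0.0014 0.0013 0.0328] rot [-0.07  0.05  0.04] rows>= 0.8 t 11.7333
```

```bash
python3 drive.py '[[0.0005,0.0005,0.008,0,0,0],[0.001,0.001,0.018,0,0,0],[0.001,0.001,0.027,0,0,0],[0.001,0.001,0.032,0,0,0],[0.001,0.001,0.033,0,0,0],[0.001,0.001,0.033,0,0,0],[0.001,0.001,0.033,0,0,0]]' && python3 drive.py '[[0,0,0,0,0,0],[0,0,0,0,0,0],[0,0,0,0,0,0],[0,0,0,0,0,0],[0,0,0,0,0,0],[0,0,0,0,0,0]]' 0.0 35
```

```text
time_s: 12.37
tcp_pos: [0.6303, 0.2224, 0.0165]
eef_rot: [180.0, -0.0, -98.7]
contact_force: [-0.2, -0.6, 0.5]
gripper_width: 0.0603
gripper_force: 0.0
time_s: 12.87
tcp_pos: [0.6302, 0.2224, 0.0167]
eef_rot: [-180.0, 0.0, -98.8]
contact_force: [-1.3, -0.6, 1.1]
gripper_width: 0.0315
gripper_force: 35.0
```

```bash
python3 drive.py '[[0,0,-0.003,0,0,0],[0,0,-0.01,0,0,0],[0,0,-0.022,0,0,0],[0,0,-0.038,0,0,0],[0,0,-0.056,0,0,0],[0,0,-0.076,0,0,0],[0,0,-0.098,0,0,0],[0,0,-0.12,0,0,0],[0,0,-0.14,0,0,0],[0,0,-0.155,0,0,0],[0,0,-0.16,0,0,0],[0,0,-0.16,0,0,0]]'
python3 - <<'E'
from m import *
c=snap('scene','s6');P=pts(c);z=P[...,2]
c=snap('wrist','w6'); P=wpts(c); z=P[...,2]; ok=c['z_map']>0
T=np.array(c['cam_to_world']);print(T.round(3).tolist())
print({(u,v):P[v,u].round(3).tolist() for u in(200,240,284,320,360) for v in(150,180,200,220,235)})
E
python3 go.py .609 -.132 .176 -86
```

```text
time_s: 13.87
tcp_pos: [0.631, 0.2227, 0.1792]
eef_rot: [-179.8, 0.1, -98.8]
contact_force: [0.9, -0.7, -1.5]
gripper_width: 0.0318
gripper_force: 35.0
[[-0.988, 0.147, 0.041, 0.619], [0.152, 0.954, 0.258, 0.154], [-0.001, 0.261, -0.965, 0.335], [0.0, 0.0, 0.0, 1.0]]
{(200, 150): [0.71, 0.169, -0.0], (200, 180): [0.716, 0.201, -0.001], (200, 200): [0.721, 0.223, 0.0], (200, 220): [0.726, 0.245, -0.0], (200, 235): [0.647, 0.181, 0.251], (240, 150): [0.644, 0.166, 0.162], (240, 180): [0.646, 0.181, 0.167], (240, 200): [0.648, 0.192, 0.166], (240, 220): [0.65, 0.203, 0.168], (240, 235): [0.652, 0.212, 0.165], (284, 150): [0.621, 0.169, 0.165], (284, 180): [0.623, 0.185, 0.167], (284, 200): [0.625, 0.196, 0.165], (284, 220): [0.626, 0.201, 0.183], (284, 235): [0.626, 0.202, 0.203], (320, 150): [0.602, 0.172, 0.164], (320, 180): [0.604, 0.188, 0.165], (320, 200): [0.606, 0.198, 0.166], (320, 220): [0.607, 0.209, 0.167], (320, 235): [0.608, 0.218, 0.166], (360, 150): [0.544, 0.195, 0.001], (360, 180): [0.547, 0.227, 0.0], (360, 200): [0.549, 0.249, 0.001], (360, 220): [0.551, 0.272, 0.0], (360, 235): [0.602, 0.188, 0.251]}
shift [ 3.532e-01 -3.350e-02  2.000e-04] rot [ 3.000e-02  1.000e-02 -1.277e+01] rows>= 8.5 t 13.9667
```

View pics/w6.png

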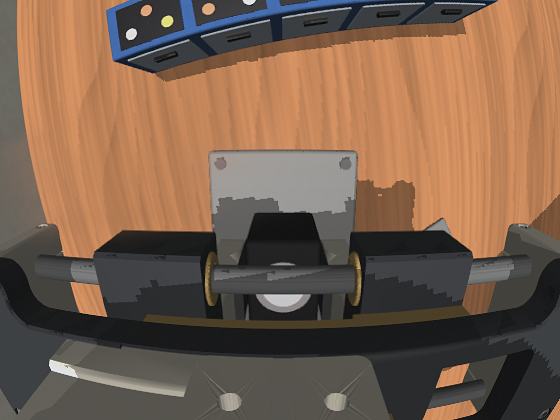

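```bash
python3 - <<'E'
from h import *
c=dict(np.load('pics/w6.npz'))
a=wray(c,209.5,152.5,.165);b=wray(c,356.5,152.5,.165);m=(a+b)/2
d=(a-b)[:2];print(a,b,np.linalg.norm(d),np.degrees(np.arctan2(d[1],d[0])))
d/=np.linalg.norm(d);n=np.array([-d[1],d[0]]);print('centre',m[:2]+n*.055)
E
python3 drive.py '[[0.005,-0.0005,0,0,0,-0.3],[0.015,-0.0015,0,0,0,-0.6],[0.03,-0.003,0,0,0,-1],[0.05,-0.005,0,0,0,-2],[0.075,-0.007,0,0,0,-3],[0.1,-0.0095,0,0,0,-4],[0.127,-0.012,0,0,0,-5],[0.154,-0.0145,0,0,0,-6],[0.181,-0.017,0,0,0,-7],[0.208,-0.0195,0,0,0,-8],[0.235,-0.0222,0,0,0,-9],[0.26,-0.0246,0,0,0,-10]]' && python3 go.py .609 -.132 .176 -86
```

```text
[0.66008986 0.16386717 0.165     ] [0.58268916 0.1757647  0.165     ] 0.0783097720596575 -8.738734925400552
centre [0.62974561 0.22417746]
time_s: 14.97
tcp_pos: [0.6138, -0.0407, 0.1757]
eef_rot: [179.9, -0.0, -88.7]
contact_force: [-0.6, 0.5, -0.6]
gripper_width: 0.0316
gripper_force: 35.0
shift [ 0.0912  0.0069 -0.0002] rot [ 0.09 -0.02 -2.72] rows>= 2.2 t 14.9667
```

```bash
python3 drive.py '[[0.022,0.0016,0,0,0,-0.8],[0.042,0.0032,0,0,0,-1.5],[0.06,0.0046,0,0,0,-2],[0.074,0.0056,0,0,0,-2.4],[0.084,0.0064,0,0,0,-2.7],[0.09,0.0068,0,0,0,-2.7],[0.0922,0.0069,0,0,0,-2.7],[0.0922,0.0069,0,0,0,-2.7],[0.0922,0.0069,0,0,0,-2.7]]' && python3 drive.py '[[0,0,0.006,0,0,0],[0,0,0.014,0,0,0],[0,0,0.024,0,0,0],[0,0,0.036,0,0,0],[0,0,0.048,0,0,0],[0,0,0.058,0,0,0],[0,0,0.066,0,0,0],[0,0,0.07,0,0,0],[0,0,0.07,0,0,0],[0,0,0.07,0,0,0]]' && python3 go.py .609 -.1335 .0725 -86
python3 - <<'E'
from m import *
c=snap('wrist','w7'); P=wpts(c); z=P[...,2]
c2=snap('scene','s7')
w=cv2.resize(c['frame'][60:240,180:390,::-1],None,fx=2.8,fy=2.8,interpolation=cv2.INTER_CUBIC)
cv2.imwrite('pics/w7c.png',w); cv2.imwrite('pics/s7c.png',cv2.resize(c2['frame'][200:290,180:300,::-1],None,fx=6,fy=6,interpolation=cv2.INTER_CUBIC))
E
```

```text
time_s: 15.72
tcp_pos: [0.61, -0.1304, 0.1764]
eef_rot: [180.0, 0.0, -86.0]
contact_force: [0.6, -0.6, -1.4]
gripper_width: 0.0319
gripper_force: 35.0
time_s: 16.55
tcp_pos: [0.6101, -0.1307, 0.1065]
eef_rot: [180.0, -0.0, -86.0]
contact_force: [-0.3, 0.6, -0.7]
gripper_width: 0.0319
gripper_force: 35.0
shift [0.0027 0.0013 0.034 ] rot [ 0.01 -0.01 -0.05] rows>= 0.8 t 16.55
```

View pics/s7c.png

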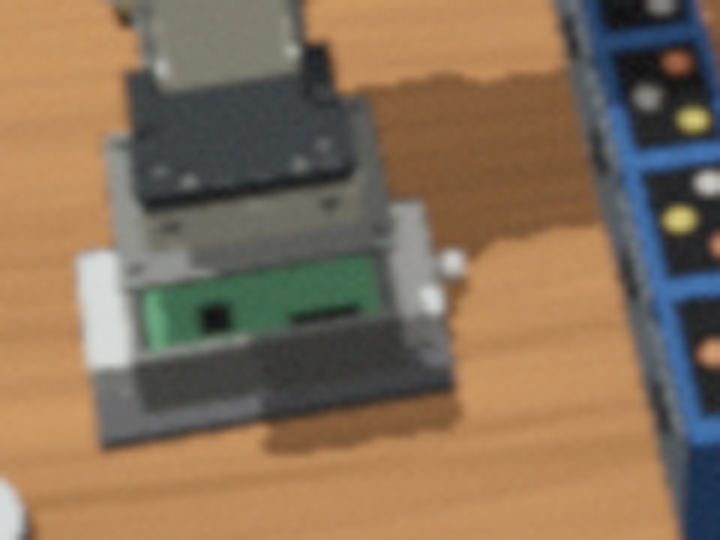

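```bash
python3 drive.py '[[0.0015,0,0.004,0,0,0],[0.0027,0.0005,0.01,0,0,0],[0.0027,0.0005,0.016,0,0,0],[0.0027,0.0005,0.022,0,0,0],[0.0027,0.0005,0.027,0,0,0],[0.0027,0.0005,0.03,0,0,0],[0.0027,0.0005,0.032,0,0,0],[0.0027,0.0005,0.032,0,0,0],[0.0027,0.0005,0.032,0,0,0],[0.0027,0.0005,0.032,0,0,0]]'
python3 - <<'E'
from m import *
for n in('scene','top'):
    c2=snap(n,n+'8');P=pts(c2);z=P[...,2]
    b=(P[...,0]>.54)&(P[...,0]<.68)&(P[...,1]>-.22)&(P[...,1]<-.05)
    rect(P,b&(z>.054)&(z<.068),n+' plate')
c2=dict(np.load('pics/scene8.npz'))
cv2.imwrite('pics/s8c.png',cv2.resize(c2['frame'][200:290,180:300,::-1],None,fx=6,fy=6,interpolation=cv2.INTER_CUBIC))
c=snap('wrist','w8');P=wpts(c);z=P[...,2]
v,u=np.mgrid[:420,:560];b=(v<228)&(u>150)&(u<420)&(P[...,1]<-.1)&(P[...,1]>-.25)&(P[...,0]>.54)&(P[...,0]<.68)
m=b&(z>.05)&(z<.075);print('wrist plate z',np.median(z[m]));rect(P,m,'wplate')
E
```

```text
time_s: 17.48
tcp_pos: [0.6099, -0.1334, 0.0748]
eef_rot: [-180.0, -0.0, -86.0]
contact_force: [-0.3, 0.3, -1.4]
gripper_width: 0.0314
gripper_force: 35.0
scene plate 417 c [ 611.3 -135. ] s [ 82.3 110.4] long-yaw 93.1 zmed 0.0628
top plate 87 c [ 591.1 -137.5] s [ 37.9 109. ] long-yaw 92.8 zmed 0.0633
wrist plate z 0.06404670811987405
wplate 10780 c [ 611.7 -166.5] s [80.4 43.1] long-yaw 4.0 zmed 0.0642
```

View pics/s8c.png

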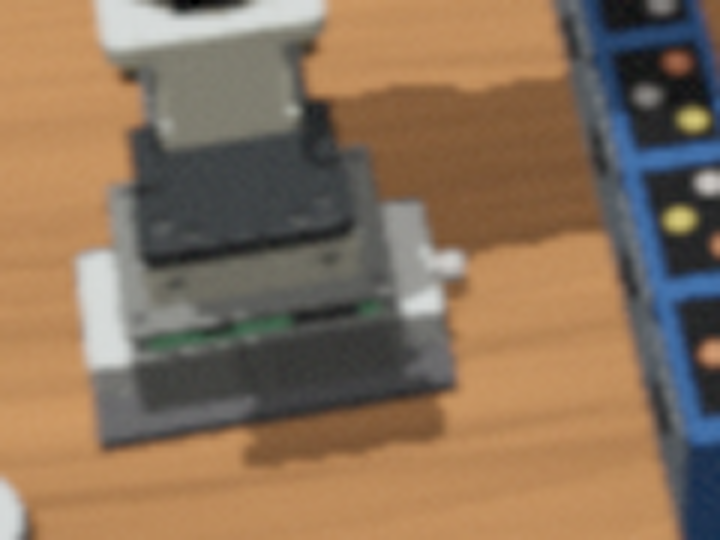

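```bash
python3 drive.py '[[-0.0008,0.0008,0.001,0,0,0],[-0.0015,0.0015,0.002,0,0,0],[-0.0015,0.0015,0.002,0,0,0],[-0.0015,0.0015,0.002,0,0,0],[-0.0015,0.0015,0.002,0,0,0],[-0.0015,0.0015,0.002,0,0,0],[-0.0015,0.0015,0.002,0,0,0],[-0.0015,0.0015,0.002,0,0,0]]'
python3 - <<'E'
from m import *
c=snap('scene','scene9');P=pts(c);z=P[...,2]
b=(P[...,0]>.28)&(P[...,0]<.62)&(P[...,1]>-.52)&(P[...,1]<-.23)&(c['frame'].astype(int).sum(-1)<150)&(z>.014)&(z<.04)
k,l,s,_=cv2.connectedComponentsWithStats(b.astype(np.uint8))
for i in range(1,k):
    if s[i,4]>40: rect(P,l==i,'h')
print(close_job())
E
```

```text
time_s: 18.3
tcp_pos: [0.6081, -0.132, 0.0726]
eef_rot: [-180.0, 0.0, -86.1]
contact_force: [0.4, 0.5, -1.5]
gripper_width: 0.0314
gripper_force: 35.0
h 102 c [ 386.9 -397.5] s [ 10.7 104.7] long-yaw 152.1 zmed 0.0183
h 204 c [ 422.4 -329.8] s [ 18.  103.1] long-yaw 153.9 zmed 0.0231
the job is handed in; nothing more can be done
None
```

The thick screwdriver lies flat and released in the tray beside the thin one, blade the same way, and the job is handed in with the arm still holding the cover level, lined up about 1 cm above the housing; by the camera measurements it is centred within about 2 mm, but the judge's verdict wasn't shown.

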